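Slide the rack's shelf board into its notches

ROBOT

A 7-joint arm with a two-finger parallel gripper is mounted at the origin on a cart in front of the work surface, level with it; the furniture and walls round the work are solid. World frame = base frame: x ahead of the robot, y to its left, z up, the work surface at z = 0. Lengths are in mm, angles in degrees, forces in N, time in s.
With the tool pointing down it reaches from about 425 to 1025 mm from the base axis. Payload 9.4 kg.
Tool frame: the origin (TCP) lies at the centre of the arm's flange, where the gripper is bolted on; the fingertips stand 186 mm ahead of it and the grasp point (between the pads) lies bot.grasp_offset ahead of it (bot.grasp_offset is the distance from the TCP to the grasp point, in mm); y points along the fingers, x is the direction in which the jaws open and shut, and the axes are right-handed (so a half turn about y gives the same grasp; the last joint's range is limited). The gripper opens to 93 mm and grips with 3 to 60 N. Pads are 15 mm wide; open, the fingers measure 128 mm over their backs; the gripper's body (75 mm by 188 mm) begins 65 mm behind the grasp point.
Start: joints at [-69.654, 34.337, -0.143, 91.639, 0.103, 54.024, -4.572], TCP at [303.414, 658.456, 404.718] pointing down, gripper open.
Joint ranges: [-147.43, 147.43], [-19.82, 112.94], [-74.19, 73.91], [6.32, 146.72], [-59.91, 239.91], [6.04, 106.73], [-150.56, 150.56]. Speed limits (degrees/s): [127.2, 127.2, 172.46, 172.46, 180, 180, 180].

INTERFACE

Orientations are given as a 3x3 rotation matrix whose columns are the frame's x, y, z axes.
In Python, from plant import bot gives the robot as it stands. The module is installed in compiled form; this text tells all that it offers.
- The arm moves only by the tool arm_command, never from a script. Its argument "rows" is a list of rows, each an object with "dr": the turn, a rotation vector about the world's x, y, z in degrees, a list of three; "delta_pos": the shift along the world's x, y, z in m, a list of three; "hand": the finger opening in m, from 0 to 0.093. In form: [{"dr": [ax, ay, az], "delta_pos": [tx, ty, tz], "hand": hand}, ...]. A call has 1 to 12 rows; each row is the pose to reach, as a shift and turn from the pose commanded when the call began; what a row does not reach only later rows make up. A row lasts 1/10 s, in which the tool goes at most 50 mm and 8.59 degrees, less where a joint would pass 70% of its speed; a pose out of reach is approached as far as the arm can. A call with a gripper value outside its range is refused whole. The fingers move at their own pace and stop on an object; "force" is the grip in N (left out, the last holds). Time passes only in rows, so rows that repeat a pose let the fingers close. It gives the time, the measured TCP pose, the force and the opening at its end, in the units of the state.
- bot.state(): the state, without advancing time (a new reading comes with each control period).
- bot.read_camera(name): name is "side" or "top"; returns (picture, depth): 480x640x3 uint8, red, green, blue; 480x640 float32, mm along the optical axis (not along the pixel's ray), 0 where there is no reading.
- bot.get_calibration(name): a dict with "mtx" (3x3 intrinsics, pixels), "k1" (the pictures are not rectified: a ray, as slopes to the right and down, at radius r is drawn at 1 + k1 r^2 times it, then the intrinsics apply), "R" (3x3) and "t" (3): a world point X has camera coordinates R X + t. Camera axes: x right, y down, z forward; pixel columns grow to the right and rows downward; lengths in mm; the calibration is good to about 2 mm. A picture is of the moment at which its call begins. get_calibration takes no time and is no camera call.
- bot.close_job(): hands the job in, once; it reports no verdict.
Trained networks look in the newest picture that a camera, given by its name, has taken for a name from the list of things; names that differ only in an ending like _2 or _b are one class to them, and where a whole thing is asked for, a point or a joint stands for the part that bears it (a point fixed in the world has none). Each returns a list of dicts, best first, with "conf" (0 to 1); they miss things now and then, are a little off and sometimes report something else, mostly with a low value. They report only what shows in the picture. A call takes as long as a camera call.
- bot.boxes_of(label, camera): "rect" ([left, top, right, bottom] in pixels, round what is visible of it).
- bot.mark_of(label, camera): "uv" ([column, row] in pixels: a listed point, or the origin of a listed thing).
The state is a dict: "clock": time; "qpos": joint angles; "qvel": joint speeds; "joint_efforts": joint torques, N m; "tool_pos": TCP position; "tcp_rot": TCP orientation; "wrist_force": force on the tool from outside, world axes, zero at the start; "moment": the same for the moment, N m; "grip_width": finger opening in mm.
Only numpy, scipy, OpenCV 4.12 (cv2) and the standard library are available. Lean on these libraries where they do the work, as an engineer would, in place of code of your own. Each camera call takes 0.05 s, during which the arm holds its last target. There are 200 camera calls.

TASK

The loose grey shelf board of the low rail rack is out of place: with the fingertips, push it by its upright end lip along the rails until its feet drop into the notches, then take the fingers away. After that, press down on the board's flat top for a moment to make sure it sits home, and leave it there. Only push and press, never pinch or lift the board, and leave the two little dropper bottles and the beaker beside the rack where they stand.

Things in the scene. Friction and masses are not known exactly. Their poses are not given: they have to be found in the camera images.
- rack: Fixed low aluminium rack, 148 mm wide (x), 340 long (y -180 to +160), origin on the work surface, z up, turned about the vertical. Two rails along its y at |x| = 34..68 mm, tops 56 mm high; thin side guides at |x| = 70 reach 68 mm high. Each rail has two notches 26 mm long, 6 deep: outer half at y -125 (leading foot), inner half at y -25 (trailing foot). No end stop: rails go on to y -180.
- seat (a point): Point of the rack where the board's origin lies when the board is home: rack frame x 0, y -75 mm, z 50 mm, axes as the rack's. The board has about +/-3 mm of play along y there; the notch ends then stop it firmly.
- board: Loose grey board, 0.26 to 0.47 kg, 137 (x) by 140 (y) by 8 mm, on four 7 mm feet on the rails, axes parallel to the rack's. Origin: its centre, level with the feet's undersides; deck top 15 mm above. Starts 56 mm above the surface, 75 to 135 mm from the seat on the +y side; slides toward the rack's -y with 1 to 6 N, then falls 6 mm by itself. Leading feet are set wider than trailing ones.
- board_lip (a point): Where to push: centre of the outer (+y) face of the upright lip at the board's trailing end, 30 mm above the board's origin, 70 mm along the board's +y. The lip is 90 mm wide (x), 6 mm thick (y), and stands from the deck's top (15 mm above the board's origin) to 45 mm above the origin. Axes as the board's.
- board_deck (a point): Centre of the deck's flat top, 15 mm above the board's origin: where to press down. Clear for 55 mm to every side. Rigid.
- dropper: Bystander: white dropper bottle, 29 mm across, 71 mm tall, standing beside the rack on its +x side. Origin at the centre of its base.
- small_dropper: Bystander: smaller white dropper bottle, 25 mm across, 57 mm tall, standing beside the rack on its +x side. Origin at the centre of its base.
- beaker: Bystander: clear beaker, 55 mm across, 68 mm tall, standing beside the rack on its -x side. Origin at the centre of its base.

How it is judged:
By the outcome, as a careful person would: the job done as asked, in the order asked, and still so for the second after the job is handed in, with the robot touching nothing.
It also fails if it takes over 45 s, if anything falls off the work surface, if the arm or the gripper's body presses on something with over 40 N, if the wrist force passes 120 N, or if a joint passes its speed limit or range.

## Working session

There is one attempt and no reset: what is moved stays moved. The work goes in short steps, Python scripts to look and compute and a tool call to move; the robot and the scene stay as the last step left them, time stands still between calls to the robot, and variables do not carry over. Pictures are saved under pics/ and viewed, about 8 in all and at most 12, crops included, and the job is handed in when it is done.

Besides the shell and the picture viewer there is one more tool, called after ">>>" by a JSON object that holds its "name" and its "arguments", one argument or row to a line. arm_command: Moves the arm, as the interface text tells. Its arguments: {"type":"object","properties":{"rows":{"type":"array"},"force":{"type":"number"}},"required":["rows"]}

```bash
mkdir -p pics; cat > h.py <<'E'
import numpy as np, cv2
from plant import bot
np.set_printoptions(precision=1,suppress=True)
def ray(uv,c):
    K=c["mtx"];K=np.array(K);d=np.array([(uv[0]-K[0,2])/K[0,0],(uv[1]-K[1,2])/K[1,1]])
    s=d.copy()
    for _ in range(20): s=d/(1+c["k1"]*(s@s))
    return np.array([s[0],s[1],1.])
def atdepth(uv,z,c): return np.array(c["R"]).T@(ray(uv,c)*z-np.array(c["t"]))
def atz(uv,h,c):
    R=np.array(c["R"]);o=-R.T@np.array(c["t"]);d=R.T@ray(uv,c);return o+d*(h-o[2])/d[2]
E
python3 - <<'E'
from h import *
s=bot.state();print(s,bot.grasp_offset)
for n in("side","top"):
    im,d=bot.read_camera(n);cv2.imwrite(f"pics/{n}0.png",im[:,:,::-1]);np.savez(f"{n}0.npz",im=im,d=d)
    c=bot.get_calibration(n);print(n,-np.array(c["R"]).T@np.array(c["t"]),np.array(c["R"]))
    hs=dict(rack=0,seat=50,board=56,board_lip=86,board_deck=71,dropper=0,small_dropper=0,beaker=0)
    for l,h in hs.items():
        for m in bot.mark_of(l,n)[:2]:
            uv=m["uv"];v,u=int(round(uv[1])),int(round(uv[0]));
            z=d[min(v,479),min(u,639)]
            print(l,np.array(uv),round(m["conf"],2),"plane",atz(uv,h,c),"depth",atdepth(uv,z,c))
E
```

```text
{'clock': 0.0, 'qpos': array([-69.7,  34.4,  -0.1,  91.7,   0.1,  54. ,  -4.6]), 'qvel': array([ 0. ,  0. ,  0. , -0.1,  0.1, -0. , -0.1]), 'joint_efforts': array([  0. , -76.5,   1.5, -25.2,  -0.1,   0. ,   0. ]), 'tool_pos': array([303.3, 658.3, 403.9]), 'tcp_rot': array([[ 0.4, -0. , -0.9],
       [ 0.9, -0. ,  0.4],
       [-0. , -1. , -0. ]]), 'wrist_force': array([-0. , -0.3,  0.1]), 'moment': array([ 0., -0.,  0.]), 'grip_width': 93.46543290043472} 167.3
side [520.4 887.8 447.5] [[-1.  -0.   0. ]
 [-0.   0.4 -0.9]
 [ 0.  -0.9 -0.4]]
seat [348.8 259.3] 0.93 plane [500.1 110.7  50. ] depth [497.7  17.1   2.1]
board [338.3 292.3] 0.94 plane [517.6 231.1  56. ] depth [517.9 304.9 100. ]
board_lip [330.2 299.9] 0.96 plane [528.6 301.6  86. ] depth [528.6 299.5  84.7]
board_deck [339.8 282.4] 0.66 plane [515.6 227.5  71. ] depth [515.6 230.8  72.8]
dropper [278.9 268.8] 0.64 plane [627.7  56.2   0. ] depth [623.8  86.1  16.1]
small_dropper [258.4 326.8] 0.71 plane [638.6 244.2   0. ] depth [638.4 245.4   0.8]
beaker [422.8 296.6] 0.78 plane [374.5 147.    0. ] depth [381.6 183.   21.7]
beaker [331.7 298.5] 0.31 plane [528.1 157.6   0. ] depth [526.6 300.9  87.8]
top [439.5 152.7 927.2] [[-0.  -1.   0. ]
 [-1.   0.  -0.1]
 [ 0.1 -0.  -1. ]]
board [257.1 262. ] 0.67 plane [521.9 233.4  56. ] depth [520.2 231.7  74.3]
board_lip [207.9 258.2] 0.92 plane [526.1 303.5  86. ] depth [524.5 300.6 102.1]
board_deck [250.8 263.8] 0.95 plane [517.9 241.5  71. ] depth [518.  241.6  70.4]
dropper [207.6 257.5] 0.63 plane [536.2 319.4   0. ] depth [525.5 301.  102.2]
dropper [354.6 202.3] 0.57 plane [623.2  76.4   0. ] depth [611.1  81.5  61.3]
small_dropper [257.2 195. ] 0.54 plane [638.6 237.7   0. ] depth [631.  234.4  35.5]
beaker [303.5 351.6] 0.56 plane [381.5 165.7   0. ] depth [382.9 165.4  22.9]
```

View images.

View pics/side0.png

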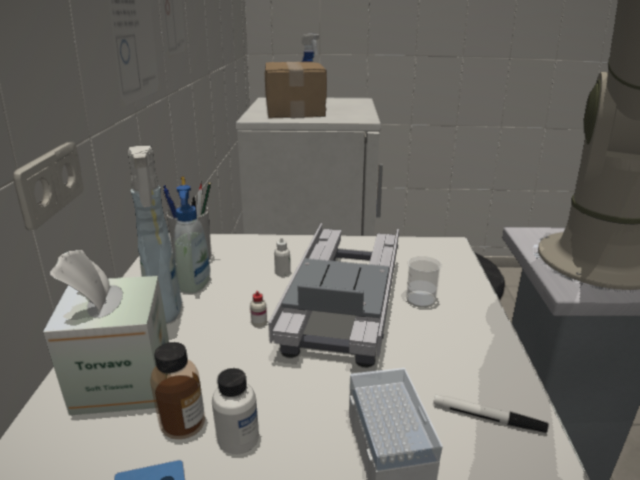

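View pics/top0.png

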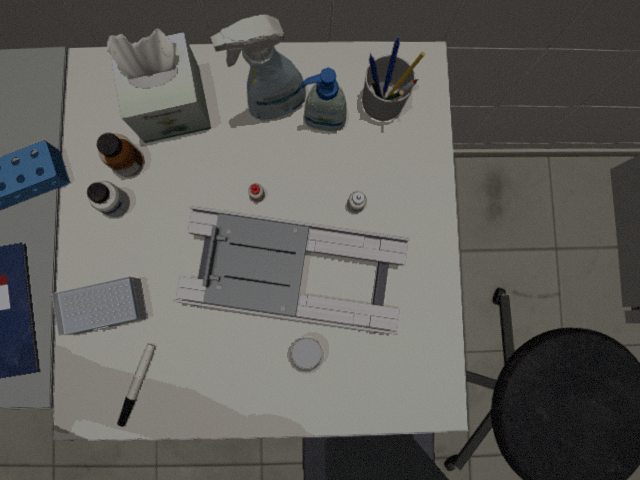

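```bash
cat > fit.py <<'E'
from h import *
def cloud(n,d):
    c=bot.get_calibration(n);v,u=np.mgrid[0:480,0:640];K=np.array(c["mtx"])
    p=np.stack([u,v],-1).reshape(-1,1,2).astype(float)
    s=cv2.undistortPoints(p,K,np.array([c["k1"],0,0,0.]))[:,0]
    z=d.reshape(-1);X=(np.c_[s,np.ones(len(s))]*z[:,None]-np.array(c["t"]))@np.array(c["R"])
    return X.reshape(480,640,3),(d>0)
def rack(X,ok):
    m=ok&(X[...,2]>45)&(X[...,2]<115)&(X[...,0]>400)&(X[...,0]<610)&(X[...,1]>-40)&(X[...,1]<350)
    m=cv2.morphologyEx(m.astype(np.uint8),cv2.MORPH_OPEN,np.ones((3,3)))
    k,l,st,_=cv2.connectedComponentsWithStats(m);i=1+np.argmax(st[1:,4]);P=X[l==i]
    return cv2.minAreaRect(P[:,:2].astype(np.float32)),P
E
python3 - <<'E'
from fit import *
d=np.load("top0.npz")["d"];X,ok=cloud("top",d)
r,P=rack(X,ok);print(r)
c,(w,h),a=r
box=cv2.boxPoints(r);print(box)
e=[box[1]-box[0],box[2]-box[1]];y=max(e,key=np.linalg.norm);y=y/np.linalg.norm(y);y*=np.sign(y[1]);x=np.array([y[1],-y[0]])
print("y",y,"angle",np.degrees(np.arctan2(x[1],x[0])))
o=np.array(c)+10*y;print("origin",o,"seat",o-75*y)
L=(P[:,:2]-o)@np.c_[x,y];z=P[:,2]
for lo,hi in((50,60),(66,76),(85,110)):
    s=(z>lo)&(z<hi);print(lo,s.sum(),np.percentile(L[s],[1,5,50,95,99],axis=0).T,np.median(z[s]))
dk=(z>66)&(z<76)&(abs(L[:,0])<50);print("deck y",np.percentile(L[dk,1],[.5,2,50,98,99.5]))
print(bot.state()["tcp_rot"].round(3).tolist())
for n,v in(("lip",(525,302)),("deck",(518,237)),("seat",(500.1,110.7))):print(n,(np.array(v)-o)@np.c_[x,y])
E
```

```text
((508.6173095703125, 178.94927978515625), (339.53204345703125, 147.3838653564453), 80.3998794555664)
[[407.6  23.9]
 [553.   -0.7]
 [609.6 334. ]
 [464.3 358.6]]
y [0.2 1. ] angle -9.600118
origin [510.3 188.8] seat [497.8 114.9]
50 5172 [[ -66.8  -63.9   33.6   65.4   69.4]
 [-177.6 -170.2  -80.   148.3  156.3]] 54.897906562954574
66 8582 [[-71.4 -63.5   1.1  67.4  72.1]
 [-95.8 -20.3  42.5 105.9 113.8]] 70.07438291128463
85 375 [[-43.3 -39.7  -1.1  39.   42.9]
 [ 97.4 101.1 110.6 114.6 115.3]] 98.60643421369751
deck y [-23.8 -21.8  42.2 108.3 110.4]
[[0.418, 0.0, -0.908], [0.908, 0.0, 0.418], [0.0, -1.0, -0.0]]
lip [ -4.4 114.1]
deck [-0.4 48.8]
seat [  3.  -78.7]
```

>>> {"name": "arm_command", "arguments": {
  "rows": [
    {"dr": [0,0,-4],"delta_pos": [0.012,-0.016,0],"hand": 0.04},
    {"dr": [0,0,-11],"delta_pos": [0.034,-0.046,0],"hand": 0.04},
    {"dr": [0,0,-18.5],"delta_pos": [0.058,-0.077,0],"hand": 0.04},
    {"dr": [0,0,-26],"delta_pos": [0.081,-0.108,0],"hand": 0.04},
    {"dr": [0,0,-34],"delta_pos": [0.106,-0.141,0],"hand": 0.04},
    {"dr": [0,0,-42],"delta_pos": [0.131,-0.174,0],"hand": 0.04},
    {"dr": [0,0,-50],"delta_pos": [0.156,-0.208,0],"hand": 0.04},
    {"dr": [0,0,-58],"delta_pos": [0.181,-0.241,0],"hand": 0.04},
    {"dr": [0,0,-66],"delta_pos": [0.206,-0.274,0],"hand": 0.04},
    {"dr": [0,0,-72],"delta_pos": [0.224,-0.299,0],"hand": 0.04},
    {"dr": [0,0,-74.9],"delta_pos": [0.2336,-0.3115,0],"hand": 0.04},
    {"dr": [0,0,-74.9],"delta_pos": [0.2336,-0.3115,0],"hand": 0.04}
  ]
}}

```text
clock: 2.1
tool_pos: [538.1, 345.4, 404.9]
tcp_rot: [[0.985, 0.001, 0.17], [-0.17, -0.001, 0.985], [0.001, -1.0, -0.0]]
wrist_force: [-0.8, 0.3, -0.3]
grip_width: 40.3
```

>>> {"name": "arm_command", "arguments": {
  "rows": [
    {"dr": [0,0,0],"delta_pos": [0,0,-0.02],"hand": 0.04},
    {"dr": [0,0,0],"delta_pos": [0,0,-0.055],"hand": 0.04},
    {"dr": [0,0,0],"delta_pos": [0,0,-0.09],"hand": 0.04},
    {"dr": [0,0,0],"delta_pos": [0,0,-0.12],"hand": 0.04},
    {"dr": [0,0,0],"delta_pos": [0,0,-0.135],"hand": 0.04},
    {"dr": [0,0,0],"delta_pos": [0,0,-0.138],"hand": 0.04},
    {"dr": [0,0,0],"delta_pos": [0,0,-0.138],"hand": 0.04}
  ]
}}

```text
clock: 2.8
tool_pos: [536.8, 347.9, 267.0]
tcp_rot: [[0.986, -0.0, 0.166], [-0.166, 0.0, 0.986], [-0.0, -1.0, 0.0]]
wrist_force: [-0.1, 0.2, -0.0]
grip_width: 40.0
```

```bash
python3 - <<'E'
from h import *
im,d=bot.read_camera("side");cv2.imwrite("pics/s1.png",cv2.resize(im[150:400,200:500,::-1],None,fx=2,fy=2))
print(bot.state()["tool_pos"],bot.state()["wrist_force"])
E
```

```text
[537.1 347.7 267.7] [-1.2  0.2  0.6]
```

View pics/s1.png

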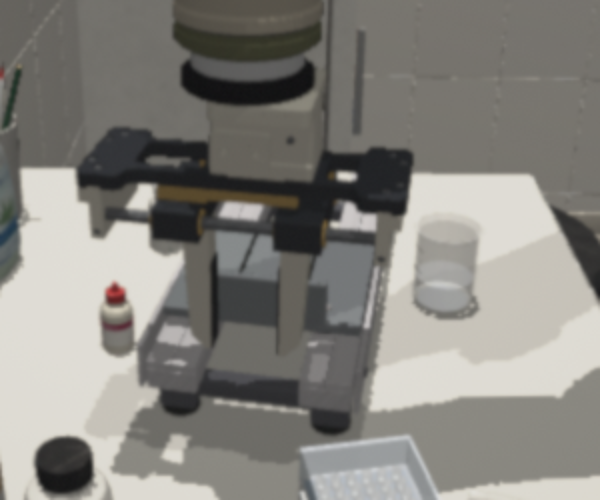

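>>> {"name": "arm_command", "arguments": {
  "rows": [
    {"dr": [0,0,0],"delta_pos": [-0.002,-0.0118,0],"hand": 0.04},
    {"dr": [0,0,0],"delta_pos": [-0.0045,-0.0266,0],"hand": 0.04},
    {"dr": [0,0,0],"delta_pos": [-0.0058,-0.0345,0],"hand": 0.04},
    {"dr": [0,0,0],"delta_pos": [-0.0067,-0.0394,0],"hand": 0.04},
    {"dr": [0,0,0],"delta_pos": [-0.0077,-0.0454,0],"hand": 0.04},
    {"dr": [0,0,0],"delta_pos": [-0.0087,-0.0513,0],"hand": 0.04},
    {"dr": [0,0,0],"delta_pos": [-0.0097,-0.0572,0],"hand": 0.04},
    {"dr": [0,0,0],"delta_pos": [-0.0107,-0.0631,0],"hand": 0.04},
    {"dr": [0,0,0],"delta_pos": [-0.0117,-0.069,0],"hand": 0.04},
    {"dr": [0,0,0],"delta_pos": [-0.0127,-0.0749,0],"hand": 0.04},
    {"dr": [0,0,0],"delta_pos": [-0.0137,-0.0808,0],"hand": 0.04},
    {"dr": [0,0,0],"delta_pos": [-0.015,-0.0887,0],"hand": 0.04}
  ]
}}

```text
clock: 4.05
tool_pos: [522.6, 259.6, 267.5]
tcp_rot: [[0.986, 0.003, 0.166], [-0.166, 0.003, 0.986], [0.002, -1.0, 0.003]]
wrist_force: [1.5, 5.6, 4.2]
grip_width: 39.8
```

```bash
cat > look.py <<'E'
from fit import *
import sys
o=np.array([510.3,188.8]);y=np.array([.1668,.986]);x=np.array([y[1],-y[0]])
s=bot.state();print("tool",s["tool_pos"],"rack xy",(s["tool_pos"][:2]-o)@np.c_[x,y],"F",s["wrist_force"],s["clock"])
for n in("top","side"):
    im,d=bot.read_camera(n);np.savez(f"{n}1.npz",im=im,d=d);c=bot.get_calibration(n)
    if len(sys.argv)>1: cv2.imwrite(f"pics/{sys.argv[1]}_{n}.png",cv2.resize(im[150:400,150:450,::-1],None,fx=2,fy=2))
    for l,h in(("board_lip",86),("board_deck",71),("dropper",0),("small_dropper",0),("beaker",0)):
        for m in bot.mark_of(l,n)[:1]:
            p=atz(m["uv"],h,c);print(n,l,round(m["conf"],2),p[:2],"rack",(p[:2]-o)@np.c_[x,y])
    X,ok=cloud(n,d);L=(X[...,:2]-o)@np.c_[x,y];z=X[...,2]
    for lo,hi in((60,67),(67,76)):
        k=ok&(z>lo)&(z<hi)&(abs(L[...,0])<28)&(L[...,1]>-170)&(L[...,1]<150)
        if k.sum()>50: print(n,"flat",lo,k.sum(),"y",np.percentile(L[k][:,1],[1,5,50,95,99]),"z",np.median(z[k]))
E
python3 look.py
```

```text
tool [522.6 259.6 267.5] rack xy [ 0.3 71.9] F [1.5 5.6 4.2] 4.05
top board_lip 0.55 [517.4 257.1] rack [-4.4 68.5]
top board_deck 0.87 [511.  189.3] rack [0.6 0.6]
top dropper 0.75 [618.3  74.1] rack [125.6 -95.1]
top beaker 0.7 [376.  166.8] rack [-128.8  -44.1]
top flat 60 68 y [-73.3 -72.6 -26.5  28.1  50.5] z 66.59186781984303
top flat 67 3057 y [-72.5 -67.5  -9.8  47.3  53.5] z 70.05029196726753
side board_lip 0.88 [518.1 246.1] rack [-1.9 57.8]
side board_deck 0.97 [500.2 181.9] rack [-8.8 -8.4]
side dropper 0.56 [624.3  54.5] rack [ 134.8 -113.4]
side small_dropper 0.83 [638.7 237.5] rack [118.4  69.4]
side beaker 0.82 [376.1 147.1] rack [-125.4  -63.5]
side flat 67 663 y [-76.6 -71.6 -20.1  62.1  63. ] z 72.82794453158718
```

>>> {"name": "arm_command", "arguments": {
  "rows": [
    {"dr": [0,0,0],"delta_pos": [-0.0007,-0.0039,0],"hand": 0.04},
    {"dr": [0,0,0],"delta_pos": [-0.0017,-0.0099,0],"hand": 0.04},
    {"dr": [0,0,0],"delta_pos": [-0.0027,-0.0158,0],"hand": 0.04},
    {"dr": [0,0,0],"delta_pos": [-0.0037,-0.0217,0],"hand": 0.04},
    {"dr": [0,0,0],"delta_pos": [-0.0047,-0.0276,0],"hand": 0.04},
    {"dr": [0,0,0],"delta_pos": [-0.0057,-0.0335,0],"hand": 0.04},
    {"dr": [0,0,0],"delta_pos": [-0.0067,-0.0394,0],"hand": 0.04},
    {"dr": [0,0,0],"delta_pos": [-0.0075,-0.0444,0],"hand": 0.04},
    {"dr": [0,0,0],"delta_pos": [-0.0082,-0.0483,0],"hand": 0.04},
    {"dr": [0,0,0],"delta_pos": [-0.0087,-0.0513,0],"hand": 0.04},
    {"dr": [0,0,0],"delta_pos": [-0.009,-0.0532,0],"hand": 0.04},
    {"dr": [0,0,0],"delta_pos": [-0.0094,-0.0552,0],"hand": 0.04}
  ]
}}

```text
clock: 5.85
tool_pos: [512.7, 203.1, 266.8]
tcp_rot: [[0.986, 0.0, 0.167], [-0.167, 0.0, 0.986], [0.0, -1.0, 0.0]]
wrist_force: [0.5, 2.2, -0.7]
grip_width: 39.8
```

```bash
python3 look.py
```

```text
tool [512.7 203.1 266.8] rack xy [-0.1 14.5] F [ 0.5  2.2 -0.7] 5.85
top board_deck 0.68 [499.5 128.3] rack [ -0.6 -61.5]
top dropper 0.66 [622.8  72.3] rack [130.4 -96.1]
top beaker 0.19 [505.3 126.9] rack [  5.3 -61.9]
top flat 60 55 y [-129.9 -129.1 -102.4  -47.8  -43.3] z 66.45557397875874
top flat 67 2213 y [-130.7 -126.8  -85.4  -43.3  -37.8] z 69.90071782073811
side board_lip 0.82 [513.7 185.9] rack [ 3.9 -2.3]
side board_deck 0.87 [498.9 123.5] rack [ -0.3 -66.3]
side small_dropper 0.84 [640.4 234. ] rack [120.7  66.3]
side beaker 0.86 [374.9 142.2] rack [-125.8  -68.6]
side flat 67 541 y [-131.9 -126.8  -77.8    5.8    6.9] z 72.85773351515473
```

>>> {"name": "arm_command", "arguments": {
  "rows": [
    {"dr": [0,0,0],"delta_pos": [-0.0003,-0.0015,0],"hand": 0.04},
    {"dr": [0,0,0],"delta_pos": [-0.0005,-0.003,0],"hand": 0.04},
    {"dr": [0,0,0],"delta_pos": [-0.0008,-0.0045,0],"hand": 0.04},
    {"dr": [0,0,0],"delta_pos": [-0.001,-0.006,0],"hand": 0.04},
    {"dr": [0,0,0],"delta_pos": [-0.0012,-0.0072,0],"hand": 0.04},
    {"dr": [0,0,0],"delta_pos": [-0.0014,-0.0084,0],"hand": 0.04},
    {"dr": [0,0,0],"delta_pos": [-0.0016,-0.0096,0],"hand": 0.04},
    {"dr": [0,0,0],"delta_pos": [-0.0018,-0.0106,0],"hand": 0.04}
  ]
}}

```text
clock: 7.25
tool_pos: [510.8, 192.4, 266.7]
tcp_rot: [[0.986, 0.0, 0.168], [-0.168, 0.0, 0.986], [0.0, -1.0, 0.0]]
wrist_force: [0.4, 1.8, -0.7]
grip_width: 40.6
```

```bash
python3 look.py
```

```text
tool [510.8 192.4 266.7] rack xy [-0.1  3.6] F [ 0.4  1.8 -0.7] 7.25
top board_deck 0.59 [607.8  82.3] rack [113.9 -88.7]
top dropper 0.7 [620.5  73.7] rack [127.8 -95.1]
top small_dropper 0.4 [642.9 241. ] rack [122.   73.6]
top flat 60 1922 y [-141.9 -138.6 -101.8  -63.4  -57. ] z 63.85451965217915
side board_lip 0.71 [509.  185.7] rack [-0.8 -3.2]
side dropper 0.58 [622.3  64.5] rack [ 131.2 -103.8]
side small_dropper 0.88 [635.8 233.8] rack [116.2  65.3]
side beaker 0.86 [374.7 140.8] rack [-125.7  -69.9]
side flat 60 311 y [-144.8 -138.9  -78.8   -4.2   -3.7] z 66.21119236362239
side flat 67 364 y [-142.4 -135.1  -73.1   -4.5   -3.3] z 68.00648516809048
```

>>> {"name": "arm_command", "arguments": {
  "rows": [
    {"dr": [0,0,0],"delta_pos": [0.0008,0.005,0],"hand": 0.04},
    {"dr": [0,0,0],"delta_pos": [0.0034,0.02,0],"hand": 0.04},
    {"dr": [0,0,0],"delta_pos": [0.0068,0.04,0],"hand": 0.04},
    {"dr": [0,0,0],"delta_pos": [0.0085,0.05,0.01],"hand": 0.04},
    {"dr": [0,0,0],"delta_pos": [0.0085,0.05,0.04],"hand": 0.03},
    {"dr": [0,0,0],"delta_pos": [0.0085,0.05,0.075],"hand": 0.0},
    {"dr": [0,0,0],"delta_pos": [0.012,0.07,0.1],"hand": 0.0},
    {"dr": [0,0,0],"delta_pos": [0.018,0.11,0.1],"hand": 0.0},
    {"dr": [0,0,0],"delta_pos": [0.025,0.15,0.1],"hand": 0.0},
    {"dr": [0,0,0],"delta_pos": [0.025,0.15,0.1],"hand": 0.0}
  ]
}}

```text
clock: 8.85
tool_pos: [535.0, 349.3, 367.4]
tcp_rot: [[0.987, 0.001, 0.16], [-0.16, 0.004, 0.987], [0.001, -1.0, 0.004]]
wrist_force: [-0.7, -0.1, 0.2]
grip_width: 1.1
```

```bash
python3 look.py a; python3 - <<'E'
from fit import *
o=np.array([510.3,188.8]);y=np.array([.1668,.986]);x=np.array([y[1],-y[0]])
X,ok=cloud("top",np.load("top1.npz")["d"]);L=(X[...,:2]-o)@np.c_[x,y];z=X[...,2]
for a in range(-140,-10,20):
    print(a,[round(float(np.median(z[ok&(abs(L[...,1]-a-5)<5)&(abs(L[...,0]-b)<12)])),1) for b in(-45,0,45)])
E
```

```text
tool [535.  349.3 367.4] rack xy [ -2.4 162.3] F [-0.7 -0.1  0.2] 8.85
top board_lip 0.86 [505.3 186.3] rack [-4.6 -3.3]
top board_deck 0.68 [500.  118.9] rack [  1.5 -70.6]
top dropper 0.83 [617.4  74.4] rack [124.7 -94.9]
top small_dropper 0.63 [619.3  75.4] rack [126.4 -93.6]
top beaker 0.73 [381.9 162. ] rack [-122.1  -47.8]
top flat 60 3142 y [-141.3 -136.1  -76.5  -15.9  -10.2] z 63.8905512829124
top flat 67 78 y [-141.4 -137.9  -49.3   -9.1   -8.7] z 67.53540809599002
side board_lip 0.76 [511.8 198.8] rack [-0.2 10.1]
side board_deck 0.68 [496.3 135. ] rack [ -4.8 -55.4]
side dropper 0.92 [623.1  55.2] rack [ 133.5 -112.9]
side small_dropper 0.84 [640.5 241.1] rack [119.6  73.3]
side beaker 0.72 [374.9 152.2] rack [-127.4  -58.7]
side flat 60 411 y [-144.7 -139.6  -87.5   -4.4   -3.5] z 66.28307999356272
side flat 67 486 y [-140.9 -137.2  -84.6   -4.5   -3.4] z 67.79217105088215
-140 [63.8, 63.9, 63.6]
-120 [63.9, 63.7, 63.8]
-100 [63.7, 64.1, 63.8]
-80 [63.8, 63.7, 64.0]
-60 [64.1, 63.8, 63.7]
-40 [64.1, 63.7, 63.9]
-20 [64.1, 63.8, 64.1]
```

View pics/a_top.png

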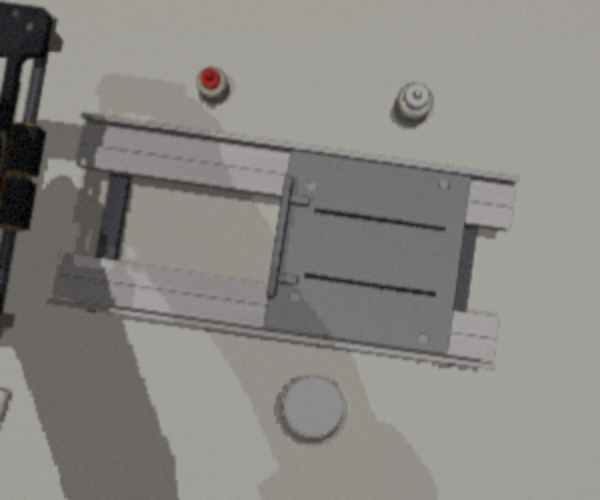

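>>> {"name": "arm_command", "arguments": {
  "rows": [
    {"dr": [0,0,0],"delta_pos": [-0.003,-0.018,0],"hand": 0.0},
    {"dr": [0,0,0],"delta_pos": [-0.01,-0.058,0],"hand": 0.0},
    {"dr": [0,0,0],"delta_pos": [-0.017,-0.1,0],"hand": 0.0},
    {"dr": [0,0,0],"delta_pos": [-0.024,-0.142,0],"hand": 0.0},
    {"dr": [0,0,0],"delta_pos": [-0.031,-0.182,0],"hand": 0.0},
    {"dr": [0,0,0],"delta_pos": [-0.036,-0.213,0],"hand": 0.0},
    {"dr": [0,0,0],"delta_pos": [-0.038,-0.2255,0],"hand": 0.0},
    {"dr": [0,0,0],"delta_pos": [-0.038,-0.2255,-0.02],"hand": 0.0},
    {"dr": [0,0,0],"delta_pos": [-0.038,-0.2255,-0.055],"hand": 0.0},
    {"dr": [0,0,0],"delta_pos": [-0.038,-0.2255,-0.085],"hand": 0.0},
    {"dr": [0,0,0],"delta_pos": [-0.038,-0.2255,-0.1],"hand": 0.0},
    {"dr": [0,0,0],"delta_pos": [-0.038,-0.2255,-0.1],"hand": 0.0}
  ]
}}

```text
clock: 10.65
tool_pos: [497.3, 117.0, 264.9]
tcp_rot: [[0.986, -0.003, 0.167], [-0.167, -0.001, 0.986], [-0.003, -1.0, -0.002]]
wrist_force: [-0.5, -0.2, 0.1]
grip_width: 0.3
```

>>> {"name": "arm_command", "arguments": {
  "rows": [
    {"dr": [0,0,0],"delta_pos": [0,0,-0.004],"hand": 0.0},
    {"dr": [0,0,0],"delta_pos": [0,0,-0.009],"hand": 0.0},
    {"dr": [0,0,0],"delta_pos": [0,0,-0.012],"hand": 0.0},
    {"dr": [0,0,0],"delta_pos": [0,0,-0.013],"hand": 0.0},
    {"dr": [0,0,0],"delta_pos": [0,0,-0.014],"hand": 0.0},
    {"dr": [0,0,0],"delta_pos": [0,0,-0.0145],"hand": 0.0},
    {"dr": [0,0,0],"delta_pos": [0,0,-0.0145],"hand": 0.0}
  ]
}}

```text
clock: 11.35
tool_pos: [497.8, 117.0, 252.3]
tcp_rot: [[0.986, 0.0, 0.167], [-0.167, 0.0, 0.986], [0.0, -1.0, 0.0]]
wrist_force: [0.3, 0.2, -0.7]
grip_width: 0.2
```

>>> {"name": "arm_command", "arguments": {
  "rows": [
    {"dr": [0,0,0],"delta_pos": [0,0,-0.0005],"hand": 0.0},
    {"dr": [0,0,0],"delta_pos": [0,0,-0.001],"hand": 0.0},
    {"dr": [0,0,0],"delta_pos": [0,0,-0.0015],"hand": 0.0},
    {"dr": [0,0,0],"delta_pos": [0,0,-0.0015],"hand": 0.0}
  ]
}}

```text
clock: 11.75
tool_pos: [497.8, 116.9, 251.4]
tcp_rot: [[0.986, 0.0, 0.168], [-0.168, 0.0, 0.986], [0.0, -1.0, 0.001]]
wrist_force: [-2.6, -0.2, 11.6]
grip_width: 0.5
```

Contact at the expected height, 11.6 N. A little more, held briefly.

>>> {"name": "arm_command", "arguments": {
  "rows": [
    {"dr": [0,0,0],"delta_pos": [0,0,-0.0005],"hand": 0.0},
    {"dr": [0,0,0],"delta_pos": [0,0,-0.0008],"hand": 0.0},
    {"dr": [0,0,0],"delta_pos": [0,0,-0.0008],"hand": 0.0},
    {"dr": [0,0,0],"delta_pos": [0,0,-0.0008],"hand": 0.0},
    {"dr": [0,0,0],"delta_pos": [0,0,-0.0008],"hand": 0.0},
    {"dr": [0,0,0],"delta_pos": [0,0,-0.0008],"hand": 0.0},
    {"dr": [0,0,0],"delta_pos": [0,0,-0.0008],"hand": 0.0}
  ]
}}

```text
clock: 12.45
tool_pos: [497.7, 116.8, 251.3]
tcp_rot: [[0.986, 0.001, 0.168], [-0.168, 0.001, 0.986], [0.001, -1.0, 0.001]]
wrist_force: [-5.0, -1.3, 23.5]
grip_width: 0.4
```

Firm press of about 23 N without sinking. Now lift straight up and away.

>>> {"name": "arm_command", "arguments": {
  "rows": [
    {"dr": [0,0,0],"delta_pos": [0,0,0.003],"hand": 0.0},
    {"dr": [0,0,0],"delta_pos": [0,0,0.015],"hand": 0.0},
    {"dr": [0,0,0],"delta_pos": [0,0,0.045],"hand": 0.0},
    {"dr": [0,0,0],"delta_pos": [0,0,0.085],"hand": 0.0},
    {"dr": [0,0,0],"delta_pos": [0,0,0.12],"hand": 0.0},
    {"dr": [0,0,0],"delta_pos": [0.01,0.04,0.13],"hand": 0.0},
    {"dr": [0,0,0],"delta_pos": [0.02,0.085,0.13],"hand": 0.0},
    {"dr": [0,0,0],"delta_pos": [0.03,0.13,0.13],"hand": 0.0},
    {"dr": [0,0,0],"delta_pos": [0.035,0.175,0.13],"hand": 0.0},
    {"dr": [0,0,0],"delta_pos": [0.038,0.215,0.13],"hand": 0.0},
    {"dr": [0,0,0],"delta_pos": [0.038,0.225,0.13],"hand": 0.0},
    {"dr": [0,0,0],"delta_pos": [0.038,0.225,0.13],"hand": 0.0}
  ]
}}

```text
clock: 13.65
tool_pos: [535.1, 343.8, 379.8]
tcp_rot: [[0.986, -0.0, 0.164], [-0.164, -0.0, 0.986], [-0.0, -1.0, -0.0]]
wrist_force: [0.8, -0.6, -0.2]
grip_width: 0.5
```

```bash
python3 look.py b; python3 - <<'E'
from fit import *
o=np.array([510.3,188.8]);y=np.array([.1668,.986]);x=np.array([y[1],-y[0]])
X,ok=cloud("top",np.load("top1.npz")["d"]);L=(X[...,:2]-o)@np.c_[x,y];z=X[...,2]
for a in (-140,-80,-20):
    print(a,[round(float(np.median(z[ok&(abs(L[...,1]-a-5)<5)&(abs(L[...,0]-b)<12)])),1) for b in(-45,0,45)])
E
```

```text
tool [535.1 343.8 379.8] rack xy [ -1.4 157. ] F [ 0.8 -0.6 -0.2] 13.65
top board_lip 0.68 [507.8 187.5] rack [-2.3 -1.7]
top board_deck 0.71 [495.6 126. ] rack [ -4.  -64.4]
top dropper 0.68 [616.2  72.8] rack [123.8 -96.7]
top small_dropper 0.67 [639.1 239.2] rack [118.6  71.2]
top beaker 0.81 [380.5 164.1] rack [-123.9  -46. ]
top flat 60 3136 y [-141.4 -136.2  -76.3  -15.8  -10.2] z 63.895844938317666
top flat 67 86 y [-139.1 -136.1  -61.8   -9.    -8.9] z 67.54845037632542
side board_lip 0.71 [511.6 193.9] rack [0.4 5.2]
side board_deck 0.98 [499.6 122.8] rack [  0.4 -66.9]
side dropper 0.79 [625.2  56.1] rack [ 135.5 -111.7]
side small_dropper 0.76 [637.7 233.6] rack [118.1  65.5]
side beaker 0.8 [379.5 157.1] rack [-123.7  -53.1]
side flat 60 434 y [-143.9 -140.9  -90.2   -4.8   -3.5] z 66.35958525616059
side flat 67 467 y [-142.  -135.1  -80.9   -4.6   -4. ] z 67.79201257461521
-140 [63.8, 64.1, 63.4]
-80 [64.0, 63.9, 63.8]
-20 [64.2, 64.1, 64.2]
```

View pics/b_top.png

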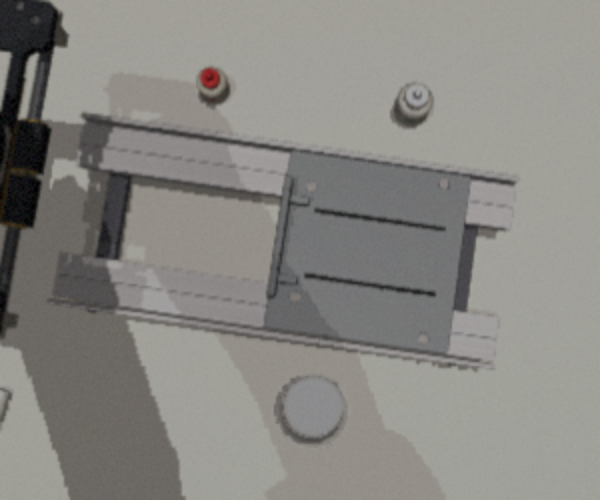

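The crop shows the board unmoved and flat between the guides (lip at about (283,237), deck centre about (368,252)). The droppers at (212,83) and (414,100) and the beaker at (312,407) stand where they did.

```bash
python3 -c "
from plant import bot
print(bot.close_job())"
```

```text
the job is handed in; nothing more can be done
None
```

The board is home in its notches. I pushed it about 118 mm by its lip with two part-open fingers, and it dropped when it reached the notches. After backing the fingers off, I pressed the deck centre with the closed fingertips at about 23 N, held that for half a second, and lifted clear. The job was handed in at about 14 s of the 45 s limit.

**Last checks:**
- **Height:** the deck top fell 6 mm to about 64 mm on the top camera, against 65 mm expected. It was level to within 1 mm over nine patches and did not sink under the press.
- **Position:** the board's centre lies at about rack y -73 mm, within the ±3 mm play around the -75 mm seat.
- **Surroundings:** the bottles and beaker look unmoved in the top picture, and the robot touches nothing.

**Disagreements:** the networks' marks for board points were up to about 20 mm off, so I went by the depth readings. The side camera read heights about 2 to 3 mm high, the size of its calibration error.

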